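Raise the counterweighted bar stop and feed the tube

TASK

Push the counterweighted stop arm up past its balance point so that it stays leaning back by itself and the channel is open, then push the square tube along its channel until its front end rests against the end stop, and move clear. The tube is only pushed, never lifted or tilted out of its channel, and the other things on the table and plate stay where they lie.

Things in the scene. Friction and masses are not known exactly. Their poses are not given: they have to be found in the camera images.
- station: Fixed steel plate 250 x 480 x 8 mm. Origin on the table's surface, on the channel's centre line, under the stop arm. +y runs along the channel from tube to end stop; +x from the channel to the arm's hinge (away from the robot). Plate: x -55..195, y -300..180 mm. Channel: two lips, tops 16 mm above the table, 34 mm apart, about x = 0. Hinge cheeks: x 65..135, y -38..38 mm, 112 mm high.
- gate (a joint): Angle of the stop arm about its level hinge (along station y): 0 lowered, blocking the channel; grows as the arm goes up and over towards station +x; 1.65 is leaning back on its rear stop. Balance point at about 0.85 rad: short of it the arm falls back, beyond it the counterweight carries it, damped, to the rear stop. About 2 to 5 N at the handle moves it.
- gate_hinge (a point): Point on the arm's hinge axis, mid-width: 100 mm from the station's origin along station +x, 95 mm above the table. A counterweight cylinder 48 mm in diameter sits on the arm's short tail behind it.
- handle (a point): Centre of the arm's cross handle, a bar 18 mm in diameter, 90 mm long, along station y, 200 mm from the hinge. Lowered: 177 mm from the hinge towards station -x and 94 mm above it (0.49 rad above level); straight above the hinge at joint 1.08. Straight flat arm, 25 mm wide; a tongue 26 x 8 mm hangs from it into the channel at the station's origin. The handle's robot side is free.
- tube_front (a point): Centre of the leading end face (towards arm and end stop) of the loose square steel tube, 30 x 30 x 200 mm, about 0.5 kg, both ends closed by black caps. It lies in the channel along station y, underside 8 mm and top 38 mm above the table.
- tube_rear (a point): Centre of the rear end face of that tube, the face to push on (30 x 30 mm, 23 mm above the table; the channel's lips reach up to 16 mm). The channel behind it is empty.
- tube: The same tube; origin at the middle of its underside, y axis along its length towards the end stop.
- stop_face (a point): Point on the end stop's face that the tube must meet, on the channel's centre line, 23 mm above the table. The end stop is a fixed steel block 60 mm wide, 22 mm long, 42 mm high across the channel beyond the arm, set at a different place each time. Axes as the station's; the face looks to -y. With the tube home, its rear end is at least 65 mm short of the arm.
- offcut: Bystander: short piece of square tube 30 x 55 x 30 mm on the plate, beyond the channel. Origin under its centre.
- collar: Bystander: steel collar 44 mm across, 18 mm high on the plate. Origin under its centre.
- hammer: Bystander: hammer lying on the table near the robot's left.
- block: Bystander: aluminium block 50 x 100 x 30 mm on the table at the robot's left. Origin under its centre.
- tin: Bystander: can 66 mm across, 80 mm high on the table, far left. Origin under its centre.
- wrench: Bystander: wrench lying on the table at the robot's right.
- punch: Bystander: square steel bar 130 x 14 x 14 mm on the plate, behind the end stop. Origin under its centre.
There are look-alikes about, which are no part of the job. Of the things like the tube, leave any that is blue or pink; of the rest the smaller one is meant.

How it is judged:
On the way, in this order (a step that is already met when the one before it is completed fails the run):
1. the stop arm leans back on its rear stop (value of joint gate above 1.45 rad), for 0.3 s.
2. the tube's front end is at the end stop, the arm still raised (value of joint gate above 1.45 rad and y of tube_front in the frame of stop_face above -0.004 m and z of each of tube_front, tube_rear in the frame of station below 0.029 m and angle between the y axis of tube and the y axis of station, either way round below 0.08 rad), for 0.2 s.
At the end, for the whole second after the job is handed in: The stop arm stays leaning back (joint above 1.45 rad) and still, and the tube lies at rest, flat and straight in its channel (within 0.08 rad), its front end no more than 4 mm from the end stop (all of step 2 and velocity of joint gate between -0.05 and 0.05 rad/s and linear speed of tube below 0.01 m/s); the robot touches nothing.
It fails at once if the tube is lifted more than 10 mm or tilted more than 0.12 rad (z of tube in the frame of station above 0.018 m or angle between tube's own z axis and vertical above 0.12 rad).
It fails at once if a bystander is moved more than 20 mm (distance of any of offcut, collar, hammer, block, tin, wrench, punch from where it was at the start of the episode above 0.02 m).
It also fails if it takes over 59 s, if anything falls off the work surface, if the arm or the gripper's body presses on something with over 40 N, if the wrist force passes 120 N, or if a joint passes its speed limit or range.

ROBOT

A 6-joint arm with a two-finger parallel gripper is mounted at the origin on the work surface. World frame = base frame: x ahead of the robot, y to its left, z up, the work surface at z = 0. Lengths are in m, angles in rad, forces in N, time in s.
With the tool pointing down it reaches from about 0.325 to 0.775 m from the base axis. Payload 5.5 kg.
Tool frame: the origin (TCP) lies on the centre line of the jaws, within the pads' length; the fingertips stand 14 mm ahead of it and the grasp point (between the pads) lies 5 mm behind it; x points along the fingers, z is the direction in which the jaws open and shut, and the axes are right-handed (so a half turn about x gives the same grasp; the last joint's range is limited). The gripper opens to 85 mm and grips with 20 to 120 N. Pads are 22 mm wide; open, the fingers measure 114 mm over their backs; the gripper's body (76 mm by 85 mm) begins 54 mm behind the grasp point. The pads swing forward as they close: fully open they stand 13 mm farther back than shut.
Start: joints at [-1.373, 0.091, 1.231, -0, 1.82, -0.057], TCP at [0.151, -0.581, 0.245] pointing down, gripper open.
Joint ranges: [-2.87, 2.87], [-0.86, 2.18], [0.17, 2.46], [-1.51, 4.65], [0.06, 2.69], [-2.65, 2.65]. Speed limits (rad/s): [2.57, 2.57, 3.01, 3.14, 3.14, 3.14].

INTERFACE

Orientations are given as [roll, pitch, yaw] about the fixed x, y, z axes, in that order (R = Rz(yaw) Ry(pitch) Rx(roll)).
In Python, from workcell import manip, get_image gives the robot as it stands. The module is installed in compiled form; this text tells all that it offers.
- The arm moves only by the tool arm_command, never from a script. Its argument "deltas" is a list that holds one entry, the list of rows, each a list of 6 numbers: the shift along the tool's x, y, z in units of 30 mm (1.0 is 30 mm), then the turn, a rotation vector about the tool's x, y, z in units of 6 degrees (1.0 is 6 degrees). A call has 1 to 12 rows; each row shifts and turns the pose as measured when the row begins, along the tool's axes as they then stand; what a row does not reach is not made up. A row lasts 1/12 s, in which the tool goes at most 41.7 mm and 7.16 degrees, less where a joint would pass 70% of its speed; a pose out of reach is approached as far as the arm can. A call is refused whole if a number of a shift passes 1 or a number of a turn 1, either way. A call with a gripper value outside its range is refused whole. "hand" is the gripper's target within -1 to 1 (shut at 1, half-way at 0, fully open at -1), set as the call begins (left out, the last holds). The fingers move at their own pace and stop on an object; the grip force is fixed at half the most. Time passes only in rows, so rows that do not move let the fingers close. It gives the time, the measured TCP pose, the force and the opening at its end, in the units of the state.
- manip.observe(): the state, without advancing time (a new reading comes with each control period).
- get_image(name): name is "scene" or "side" or "wrist"; returns a dict with "image" (384x512x3 uint8, red, green, blue), "fovy" (degrees; the focal length in pixels is half the picture's height over the tangent of half this angle, whatever the lens; pixels are square), "cx", "cy" (the principal point, pixels), "world_from_camera" (4x4, takes a point from camera to world coordinates). Camera axes: x right, y down, z forward; pixel columns grow to the right and rows downward; lengths in m; the calibration is good to about 2 mm. A picture is of the moment at which its call begins. There is no depth.
- manip.sign_off(): hands the job in, once; it reports no verdict.
The state is a dict: "time_s": time; "joint_pos": joint angles; "joint_velocities": joint speeds; "effort": joint torques, N m; "ee_pos": TCP position; "tool_rot": TCP orientation; "force": force on the tool from outside, world axes, zero at the start; "moment": the same for the moment, N m; "finger_gap": finger opening in m.
Only numpy, scipy, OpenCV 4.12 (cv2) and the standard library are available. Lean on these libraries where they do the work, as an engineer would, in place of code of your own. Each camera call takes 0.05 s, during which the arm holds its last target.

## Working session

There is one attempt and no reset: what is moved stays moved. The work goes in short steps, Python scripts to look and compute and a tool call to move; the robot and the scene stay as the last step left them, time stands still between calls to the robot, and variables do not carry over. Pictures are saved under pics/ and viewed, and the job is handed in when it is done.

Besides the shell and the picture viewer there is one more tool, called after "Call:" as name([rows], argument=value, ...), one row to a line, values as JSON. arm_command: Moves the arm, as the interface text tells. Its arguments: {"type":"object","properties":{"deltas":{"type":"array"},"hand":{"type":"number"}},"required":["deltas"]}

```bash
mkdir -p pics
python3 - <<'E'
from workcell import manip, get_image
import cv2, numpy as np, pickle
s=manip.observe(); print({k:np.round(v,3).tolist() for k,v in s.items()})
d={}
for n in("scene","side","wrist"):
    g=get_image(n); d[n]=g
    cv2.imwrite(f"pics/{n}0.png",g["image"][:,:,::-1])
    print(n,g["fovy"],g["cx"],g["cy"],np.round(g["world_from_camera"],3).tolist())
pickle.dump(d,open("im0.pkl","wb"))
E
```

```text
{'time_s': 0.0, 'joint_pos': [-1.373, 0.092, 1.232, -0.0, 1.82, -0.057], 'joint_velocities': [-0.001, -0.001, -0.0, -0.0, -0.0, -0.001], 'effort': [0.001, -45.873, -41.802, 0.0, 0.012, 0.0], 'ee_pos': [0.151, -0.58, 0.244], 'tool_rot': [3.099, 1.569, 1.783], 'force': [-0.496, 0.597, 0.093], 'moment': [-0.042, -0.029, 0.0], 'finger_gap': 0.085}
scene 47.45412974379048 256.0121305181742 191.5585588281987 [[-0.544, 0.697, -0.468, 1.135], [0.839, 0.444, -0.314, 0.374], [-0.011, -0.564, -0.826, 1.254], [0.0, 0.0, 0.0, 1.0]]
side 43.63331774564952 259.28418802364865 192.229661355644 [[0.782, -0.415, 0.465, -0.339], [-0.623, -0.522, 0.583, -1.081], [0.001, -0.745, -0.667, 1.294], [0.0, 0.0, 0.0, 1.0]]
wrist 58.59512235052634 250.64093019551922 193.51189273737327 [[0.252, -0.921, -0.297, 0.228], [-0.968, -0.241, -0.075, -0.562], [-0.002, 0.306, -0.952, 0.372], [0.0, 0.0, 0.0, 1.0]]
```

```bash
ls
```

```text
im0.pkl
pics
```

View pics/scene0.png

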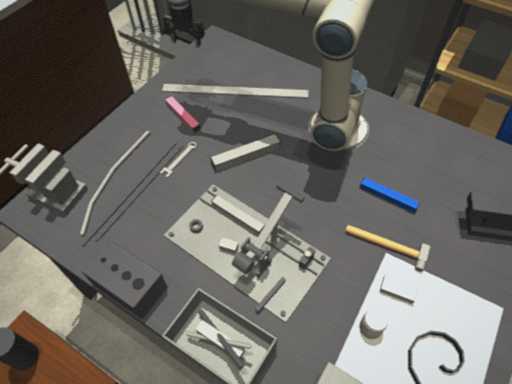

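View pics/side0.png

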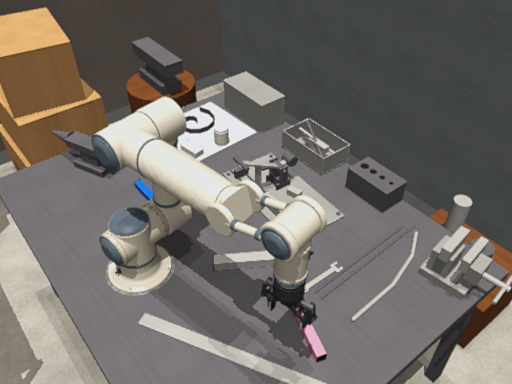

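View pics/wrist0.png

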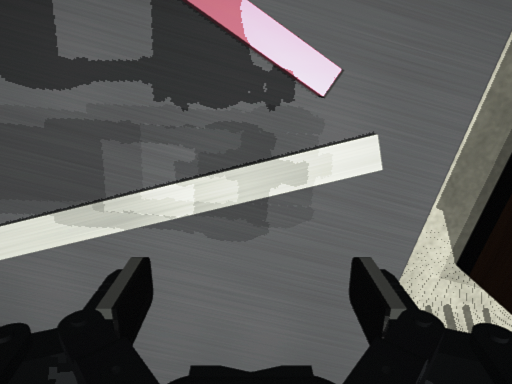

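The scene view shows the plate spanning about (165..328, 185..316). The tube lies in the channel near (237,213), the arm handle is near (290,193), and the counterweight is at about (243,262). The blue, pink and larger grey tubes are decoys. I'll zoom in next.

Run:
```python
import cv2,pickle
d=pickle.load(open("im0.pkl","rb"))
a=d["scene"]["image"][175:325,155:340,::-1]
cv2.imwrite("pics/sc_zoom.png",cv2.resize(a,None,fx=4,fy=4,interpolation=cv2.INTER_CUBIC))
a=d["side"]["image"][130:250,200:350,::-1]
cv2.imwrite("pics/sd_zoom.png",cv2.resize(a,None,fx=4.5,fy=4.5,interpolation=cv2.INTER_CUBIC))
```

```text
(no output)
```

View pics/sc_zoom.png

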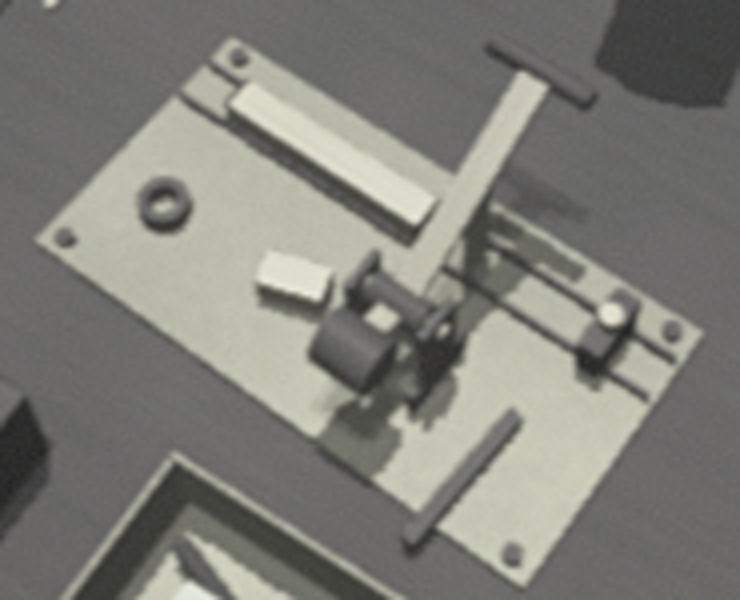

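View pics/sd_zoom.png

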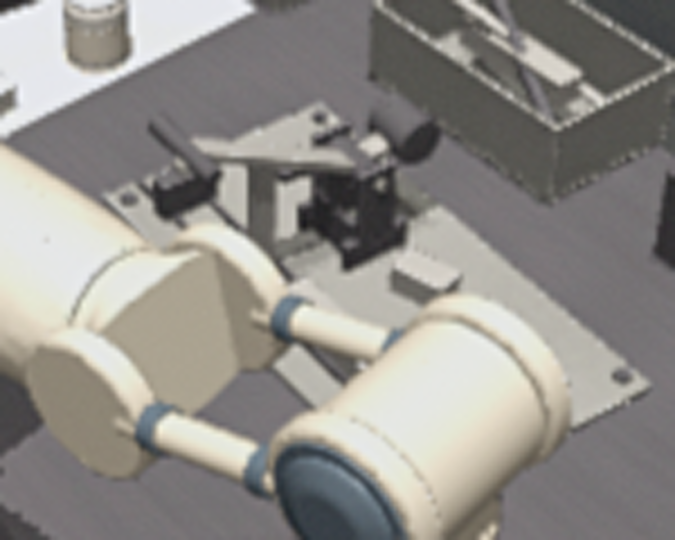

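```bash
cat > h.py <<'E'
import numpy as np,cv2,pickle
def K(g):
    f=g["image"].shape[0]/2/np.tan(np.radians(g["fovy"])/2); return np.array([[f,0,g["cx"]],[0,f,g["cy"]],[0,0,1]])
def ray(g,uv):
    uv=np.atleast_2d(uv).astype(float); T=g["world_from_camera"]
    d=(np.linalg.inv(K(g))@np.c_[uv,np.ones(len(uv))].T).T@T[:3,:3].T
    return T[:3,3],d
def plane(g,uv,z):
    o,d=ray(g,uv); return o+d*((z-o[2])/d[:,2])[:,None]
def proj(g,P):
    P=np.atleast_2d(P);T=np.linalg.inv(g["world_from_camera"]); c=P@T[:3,:3].T+T[:3,3]; q=c@K(g).T; return q[:,:2]/q[:,2:]
E
python3 - <<'E'
from h import *
d=pickle.load(open("im0.pkl","rb")); g=d["scene"]; im=g["image"]
z=np.array([[232,38],[703,333],[523,587],[37,238]],float)
px=(z+.5)/4-.5+[155,175]
gray=cv2.cvtColor(im,cv2.COLOR_RGB2GRAY)
# subpixel edges: sample perpendicular along each side
def edge(a,b):
    t=(b-a)/np.linalg.norm(b-a); n=np.array([-t[1],t[0]]) ; pts=[]
    for s in np.linspace(.08,.92,60):
        p=a+s*(b-a); o=np.arange(-4,4.01,.25); q=p+o[:,None]*n
        v=cv2.remap(gray.astype(np.float32),q[:,0].astype(np.float32)[None],q[:,1].astype(np.float32)[None],1)[0]
        dv=np.gradient(cv2.GaussianBlur(v[None],(5,1),0)[0]); i=np.argmax(np.abs(dv))
        if abs(dv[i])>4: pts.append(q[i])
    pts=np.array(pts,np.float32); l=cv2.fitLine(pts,cv2.DIST_HUBER,0,.01,.01).ravel(); return l,len(pts)
L=[edge(px[i],px[(i+1)%4]) for i in range(4)]
print([n for _,n in L])
def inter(l,m):
    A=np.array([[l[0],-m[0]],[l[1],-m[1]]]); k=np.linalg.solve(A,m[2:]-l[2:]); return l[2:]+k[0]*l[:2]
c=np.array([inter(L[i-1][0],L[i][0]) for i in range(4)])
print(px.round(1).tolist(),c.round(1).tolist())
M=np.array([[-.055,-.3],[-.055,.18],[.195,.18],[.195,-.3]])
for C in(px,c):
    W=plane(g,C,.008)[:,:2]
    mm=M.mean(0);wm=W.mean(0);H=(M-mm).T@(W-wm)
    th=np.arctan2(H[0,1]-H[1,0],H[0,0]+H[1,1]);R=np.array([[np.cos(th),-np.sin(th)],[np.sin(th),np.cos(th)]])
    t=wm-R@mm; print(th,t,((M@R.T+t)-W).round(4).tolist())
st=np.array([t[0],t[1],th]);np.save("st.npy",st)
def S(P): return np.c_[np.atleast_2d(P)[:,:2]@R.T+t,np.atleast_2d(P)[:,2]]
def inv(W): return (W[:,:2]-t)@R
# points: tube top corners etc
zz=lambda p:(np.array(p,float)+.5)/4-.5+[155,175]
print("tube top front edge",inv(plane(g,zz([[437,200],[415,225]]),.038)).round(4))
print("tube top rear edge",inv(plane(g,zz([[250,82],[228,107]]),.038)).round(4))
print("stop",inv(plane(g,zz([[608,352],[583,342],[625,292],[600,365]]),.042)).round(4))
v=im.copy()
for P in([-.077,-.045,.189],[-.077,.045,.189],[.1,0,.095]): print(proj(g,S(P)))
ov=cv2.resize(im[175:325,155:340,::-1],None,fx=4,fy=4,interpolation=cv2.INTER_CUBIC)
def dr(P,col):
    q=(proj(g,S(P))-[155,175]+.5)*4-.5
    for a in q: cv2.circle(ov,tuple(int(round(x)) for x in a),3,col,-1)
dr(np.c_[M,[.008]*4],(0,0,255));dr(np.array([[-.077,-.045,.189],[-.077,.045,.189],[.1,0,.095]]),(0,255,0))
dr(np.array([[-.017,-.3,.016],[.017,-.3,.016],[-.017,.18,.016],[.017,.18,.016]]),(255,0,0))
cv2.imwrite("pics/ov.png",ov)
E
```

```text
[55, 60, 58, 56]
[[212.6, 184.1], [330.4, 257.9], [285.4, 321.4], [163.9, 234.1]] [[212.39999389648438, 183.60000610351562], [330.3999938964844, 257.79998779296875], [285.20001220703125, 321.70001220703125], [163.1999969482422, 234.39999389648438]]
-0.06523892228758131 [0.55648127 0.05025711] [[-0.0018, -0.0008], [-0.0009, 0.001], [0.001, 0.0006], [0.0017, -0.0009]]
-0.06506092682538905 [0.55679525 0.04946458] [[0.0001, 0.0004], [-0.0005, 0.0002], [0.0002, -0.0002], [0.0003, -0.0005]]
tube top front edge [[-0.014  -0.0477]
 [ 0.0148 -0.0484]]
tube top rear edge [[-0.0132 -0.2412]
 [ 0.0169 -0.2401]]
stop [[ 0.0182  0.1354]
 [ 0.0225  0.1157]
 [-0.0319  0.1185]
 [ 0.0308  0.1363]]
[[277.274816   184.90691618]]
[[302.6034326  199.84871906]]
[[254.25091998 250.38697867]]
```

View pics/ov.png

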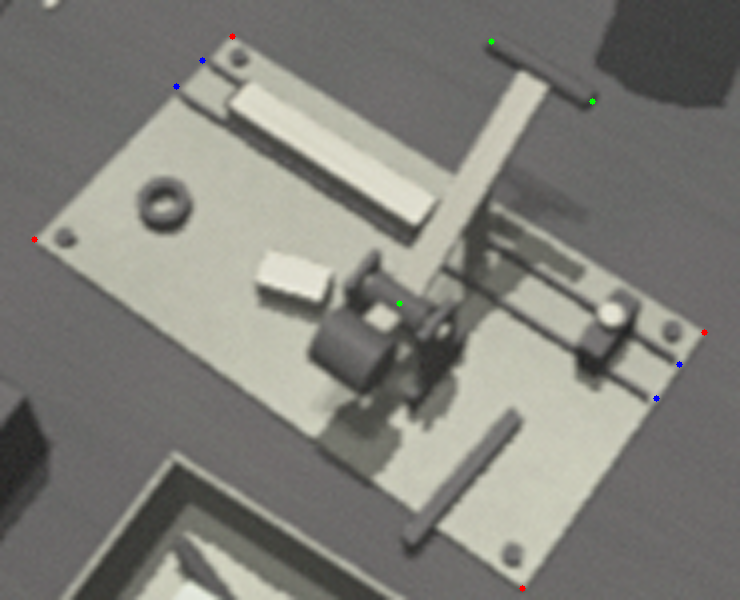

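Overlaid station points land on the corners, channel lips, handle ends and hinge, so the station pose is good: (0.557, 0.0495), yaw −0.065. The tube's front is at y≈−0.045, its rear at ≈−0.243, and the stop face at ≈+0.116. Next I'll check the tool axes.

Run:
```python
from h import *
from scipy.spatial.transform import Rotation as Ro
from workcell import manip
s=manip.observe(); R=Ro.from_euler('xyz',s['tool_rot']).as_matrix(); print(R.round(3))
x,y,th=np.load("st.npy");c,n=np.cos(th),np.sin(th)
for P in([-.077,0,.189],[0,-.244,.023],[0,-.09,.023],[0,.116,.02],[-.2,0,.2],[0,-.29,0]): print(P,(x+c*P[0]-n*P[1]).round(4),(y+n*P[0]+c*P[1]).round(4))
```

```text
[[-0.     0.968  0.252]
 [ 0.002  0.252 -0.968]
 [-1.     0.    -0.002]]
[-0.077, 0, 0.189] 0.48 0.0545
[0, -0.244, 0.023] 0.5409 -0.194
[0, -0.09, 0.023] 0.5509 -0.0403
[0, 0.116, 0.02] 0.5643 0.1652
[-0.2, 0, 0.2] 0.3572 0.0625
[0, -0.29, 0] 0.5379 -0.2399
```

Call:
arm_command([
  [[-0.3,1,-0.2,-0.5,0,0],[-0.3,1,-0.2,-0.5,0,0],[-0.3,1,-0.2,-0.5,0,0],[-0.3,1,-0.2,-0.5,0,0],[-0.3,1,-0.2,-0.5,0,0],[-0.3,1,-0.2,-0.5,0,0],[-0.3,1,-0.2,-0.5,0,0],[-0.3,1,-0.2,-0.5,0,0],[0,1,-0.2,-0.5,0,0],[0,1,-0.2,-0.5,0,0],[0,1,-0.2,-0.5,0,0],[0,1,-0.2,-0.5,0,0]],
], hand=1)

```text
time_s: 1.15
ee_pos: [0.4224, -0.3283, 0.3123]
tool_rot: [2.702, 1.556, 2.032]
force: [0.2, -0.2, 0.3]
finger_gap: -0.0001
```

```bash
cat > st.py <<'E'
from h import *
from scipy.spatial.transform import Rotation as Ro
from workcell import manip
def state():
    s=manip.observe(); R=Ro.from_euler('xyz',s['tool_rot']).as_matrix()
    x,y,th=np.load("st.npy");c,n=np.cos(th),np.sin(th)
    Q=np.array([[c,-n,0],[n,c,0],[0,0,1]])
    p=Q.T@(np.array(s['ee_pos'])-[x,y,0])
    print("t",s['time_s'],"station tcp",p.round(4),"force",np.round(s['force'],1)); print("toolR in station\n",(Q.T@R).round(3)); print("q",np.round(s['joint_pos'],2))
    return p,Q.T@R
def to(P,Rt=None):
    p,R=state(); print("shift units",(R.T@(np.array(P)-p)/.03).round(2))
    if Rt is not None: print("rot units", (np.degrees(Ro.from_matrix(R.T@Rt).as_rotvec())/6).round(2))
def tilt(a): # tool tip forward (+x) by a deg
    a=np.radians(a); return np.c_[[np.sin(a),0,-np.cos(a)],[0,1,0],[np.cos(a),0,np.sin(a)]]
E
python3 -c "
from st import *
to([-.15,-.01,.25],tilt(30))"
```

```text
t 1.15 station tcp [-0.1096 -0.3857  0.3123] force [ 0.2 -0.2  0.3]
toolR in station
 [[-0.007  0.569  0.822]
 [ 0.013  0.822 -0.569]
 [-1.     0.006 -0.013]]
q [-0.73 -0.05  1.25  0.01  1.95 -0.05]
shift units [ 2.24  9.52 -8.21]
rot units [-5.67 -4.95  1.42]
```

Call:
arm_command([
  [[0,1,-0.4,-0.5,0,0],[0,1,-0.4,-0.5,0,0],[0,1,-0.4,-0.5,0,0],[0,1,-0.4,-0.5,0,0],[0,1,-0.4,-0.5,0,0],[0,1,-0.4,-0.5,0,0],[0,1,-0.4,-0.5,0,0],[0,1,-0.4,-0.5,0,0],[0,1,-0.4,-0.5,0,0],[0,1,-0.4,-0.5,0,0],[0,0.8,-0.4,-0.5,0,0],[0,0.5,-0.4,-0.3,0,0]],
])

```text
time_s: 2.15
ee_pos: [0.4155, 0.0514, 0.3114]
tool_rot: [2.27, 1.547, 2.243]
force: [0.1, 0.9, 0.6]
finger_gap: 0.0003
```

```bash
python3 -c "
from st import *
to([-.15,0,.22],tilt(30))"
```

```text
t 2.15 station tcp [-0.1411 -0.0072  0.3114] force [0.1 0.9 0.6]
toolR in station
 [[-0.016 -0.038  0.999]
 [ 0.017  0.999  0.038]
 [-1.     0.018 -0.015]]
q [ 0.03 -0.36  1.52  0.02  1.99  0.06]
shift units [ 3.06  0.2  -0.24]
rot units [ 0.31 -5.15 -0.26]
```

Call:
arm_command([
  [[0,0,0,0.1,-1,0],[0,0,0,0.1,-1,0],[0,0,0,0.1,-1,0]],
])

```text
time_s: 2.4
ee_pos: [0.4162, 0.0556, 0.3093]
tool_rot: [0.08, 1.269, 0.027]
force: [-0.2, 0.1, -0.2]
finger_gap: -0.0
```

```bash
python3 -c "
from st import *
to([-.14,0,.2],tilt(25))"
```

```text
t 2.4 station tcp [-0.1407 -0.003   0.3093] force [-0.2  0.1 -0.2]
toolR in station
 [[ 0.296 -0.015  0.955]
 [ 0.027  1.     0.007]
 [-0.955  0.024  0.296]]
q [ 0.06 -0.63  1.74 -0.01  1.73  0.11]
shift units [ 3.49  0.01 -1.05]
rot units [ 0.05 -1.3  -0.26]
```

```bash
python3 -c "
from st import *
to([-.135,0,.178])"
```

```text
t 2.4 station tcp [-0.1407 -0.003   0.3093] force [-0.2  0.1 -0.2]
toolR in station
 [[ 0.296 -0.015  0.955]
 [ 0.027  1.     0.007]
 [-0.955  0.024  0.296]]
q [ 0.06 -0.63  1.74 -0.01  1.73  0.11]
shift units [ 4.24 -0.01 -1.11]
```

Call:
arm_command([
  [[0.7,0,-0.2,0,0,0],[0.7,0,-0.2,0,0,0],[0.7,0,-0.2,0,0,0],[0.7,0,-0.2,0,0,0],[0.7,0,-0.2,0,0,0],[0.5,0,-0.1,0,0,0]],
])

```text
time_s: 2.9
ee_pos: [0.4203, 0.0599, 0.1873]
tool_rot: [0.082, 1.246, 0.031]
force: [-0.1, 0.1, -0.7]
finger_gap: -0.0001
```

Run:
```python
from st import *
from workcell import get_image
to([-.0995,0,.182])
for n in("scene","wrist"):
    g=get_image(n); im=g["image"][:,:,::-1]
    if n=="scene": im=cv2.resize(im[125:275,205:390],None,fx=4,fy=4,interpolation=cv2.INTER_CUBIC)
    cv2.imwrite(f"pics/{n}1.png",im)
```

```text
t 2.9 station tcp [-0.1369  0.0015  0.1873] force [-0.1  0.1 -0.7]
toolR in station
 [[ 0.318 -0.018  0.948]
 [ 0.031  0.999  0.009]
 [-0.948  0.026  0.318]]
q [ 0.07 -0.72  2.01 -0.01  1.52  0.12]
shift units [ 0.56 -0.08  1.13]
```

View pics/scene1.png

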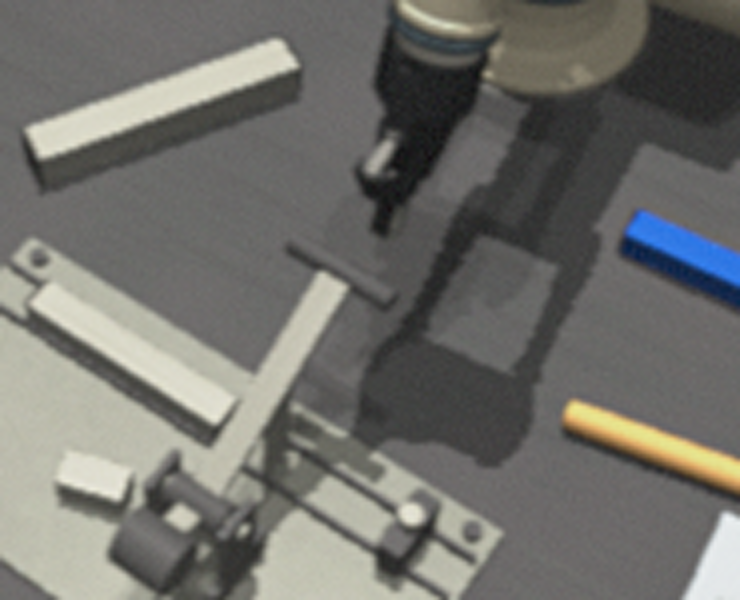

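View pics/wrist1.png

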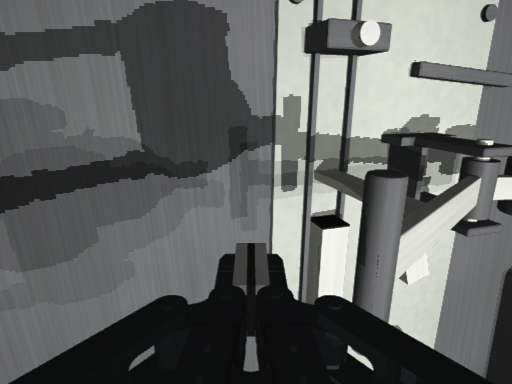

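Call:
arm_command([
  [[0.2,0,0.5,0,0,0],[0.2,0,0.6,0,0,0],[-0.2,0,0.3,0,0,0],[-0.3,0,0.3,0,0,0],[-0.28,0,0.32,0,0,0],[-0.26,0,0.34,0,0,0]],
])

```text
time_s: 3.5
ee_pos: [0.4791, 0.0563, 0.2281]
tool_rot: [0.084, 1.261, 0.034]
force: [-1.8, -0.5, -0.5]
finger_gap: -0.0001
```

Run:
```python
from st import *
from workcell import get_image
state()
for n in("scene","wrist"):
    g=get_image(n); im=g["image"][:,:,::-1]
    if n=="scene": im=cv2.resize(im[125:275,205:390],None,fx=4,fy=4,interpolation=cv2.INTER_CUBIC)
    cv2.imwrite(f"pics/{n}2.png",im)
```

```text
t 3.5 station tcp [-0.0779  0.0017  0.2281] force [-1.8 -0.5 -0.5]
toolR in station
 [[ 0.303 -0.019  0.953]
 [ 0.03   0.999  0.01 ]
 [-0.952  0.026  0.304]]
q [ 0.05 -0.51  1.81 -0.    1.53  0.1 ]
```

View pics/scene2.png

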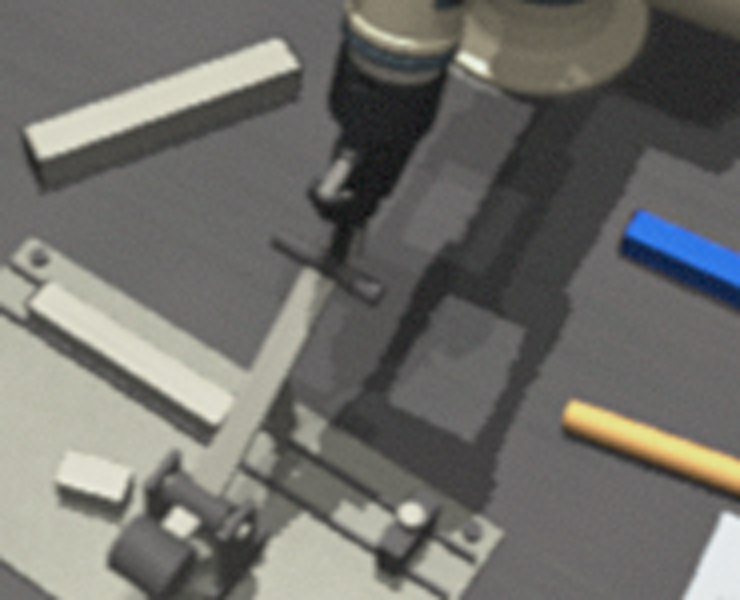

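View pics/wrist2.png

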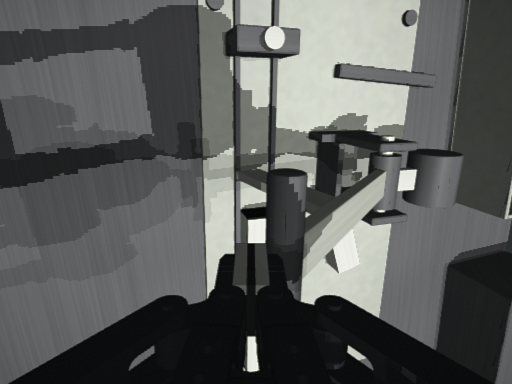

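Call:
arm_command([
  [[0,0,0.36,0,0,0],[0,0,0.36,0,0,0],[0,0,0.36,0,0,0],[-0.05,0,0.36,0,0,0],[-0.05,0,0.36,0,0,0]],
])

```text
time_s: 4.02
ee_pos: [0.5189, 0.0543, 0.2674]
tool_rot: [0.088, 1.265, 0.04]
force: [-5.2, -0.2, 3.2]
finger_gap: -0.0
```

Run:
```python
from st import *
from workcell import get_image
state()
for n in("wrist",):
    g=get_image(n); im=g["image"][:,:,::-1]
    cv2.imwrite(f"pics/{n}3.png",im)
```

```text
t 4.0167 station tcp [-0.0381  0.0023  0.2674] force [-5.2 -0.2  3.2]
toolR in station
 [[ 0.299 -0.021  0.954]
 [ 0.031  0.999  0.012]
 [-0.954  0.026  0.3  ]]
q [ 0.04 -0.38  1.65  0.    1.57  0.09]
```

View pics/wrist3.png

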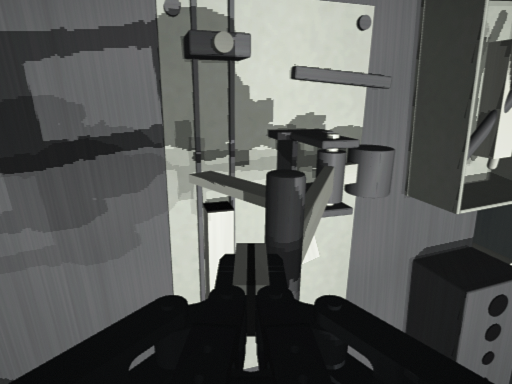

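Call:
arm_command([
  [[0.3,0,0.05,0,0,0],[0.3,0,0.1,0,0,0],[0.2,0,0.1,0,0,0]],
])

```text
time_s: 4.32
ee_pos: [0.5338, 0.0537, 0.2746]
tool_rot: [0.083, 1.233, 0.034]
force: [-8.8, -1.0, 14.7]
finger_gap: -0.0001
```

```bash
cat > con.py <<'E'
from st import *
def con():
    p,R=state(); n=R[[0,2],2]; n=n/np.linalg.norm(n); d=R[[0,2],0]
    f=np.linspace(.3,2.2,2000); h=np.c_[.1-.2*np.cos(f),.095+.2*np.sin(f)]
    v=(h-p[[0,2]])@n-.0235; i=np.argmin(abs(v)); print("phi",f[i].round(3),"theta",(f[i]-.49).round(3),"handle ahead of tcp along finger",((h[i]-p[[0,2]])@d).round(4))
E
python3 -c "
from con import *
con()"
```

```text
t 4.3167 station tcp [-0.0233  0.0027  0.2746] force [-8.8 -1.  14.7]
toolR in station
 [[ 0.33  -0.021  0.944]
 [ 0.033  0.999  0.011]
 [-0.943  0.027  0.331]]
q [ 0.04 -0.37  1.63 -0.    1.54  0.09]
phi 1.066 theta 0.576 handle ahead of tcp along finger 0.0131
```

Run:
```python
from st import *
from workcell import get_image
for n in("scene","side"):
    g=get_image(n); im=g["image"][:,:,::-1]
    c=(300,200) if n=="scene" else (270,170)
    im=cv2.resize(im[c[1]-60:c[1]+60,c[0]-75:c[0]+75],None,fx=5,fy=5,interpolation=cv2.INTER_CUBIC)
    cv2.imwrite(f"pics/{n}4.png",im)
```

```text
(no output)
```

View pics/scene4.png

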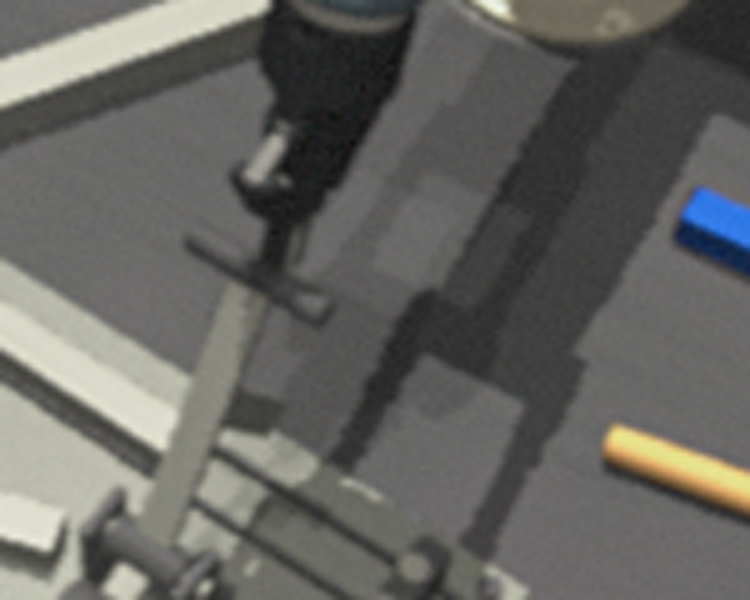

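View pics/side4.png

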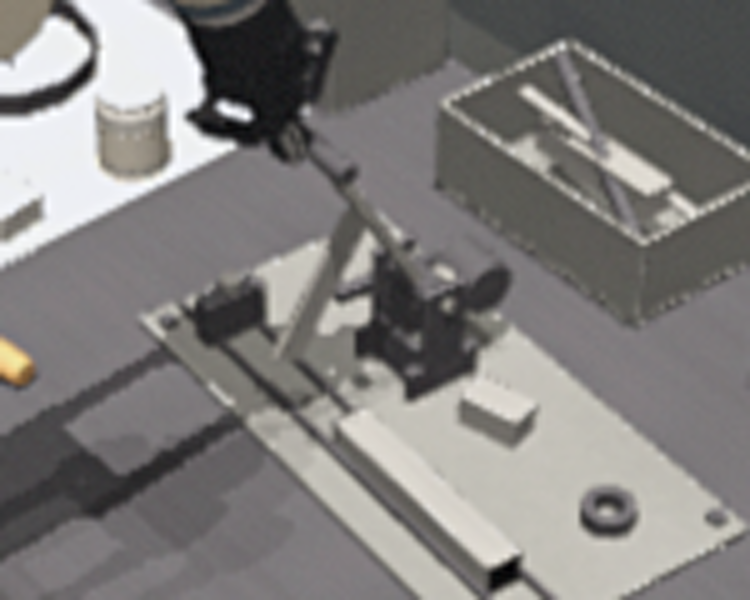

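```bash
cat > ang.py <<'E'
from st import *
from workcell import get_image
def onplane(g,uv,ys):
    x,y,th=np.load("st.npy");c,n=np.cos(th),np.sin(th)
    Q=np.array([[c,-n,0],[n,c,0],[0,0,1]]);o,d=ray(g,uv);o=Q.T@(o-[x,y,0]);d=d@Q
    return o+d*((ys-o[1])/d[:,1])[:,None]
E
python3 - <<'E'
from ang import *
gs=pickle.load(open("im0.pkl","rb"))
def z2(p,c): return (np.array(p,float)+.5)/5-.5+[c[0]-75,c[1]-60]
for nm,p,c,ys in(("scene",(318,312),(300,200),.045),("scene",(190,240),(300,200),-.045),("side",(352,172),(270,170),-.045)):
    P=onplane(gs[nm],z2(p,c),ys)[0]; print(nm,P.round(4),"phi",np.arctan2(P[2]-.095,.1-P[0]).round(3),"r",np.hypot(P[2]-.095,.1-P[0]).round(3))
E
```

```text
scene [0.0053 0.045  0.28  ] phi 1.098 r 0.208
scene [-0.0027 -0.045   0.2611] phi 1.017 r 0.195
side [-2.000e-04 -4.500e-02  2.699e-01] phi 1.05 r 0.202
```

Call:
arm_command([
  [[-0.1,0,0.1,0,0,0],[-0.1,0,0.4,0,0,0],[-0.05,0,0.4,0,0,0],[-0.05,0,0.4,0,0,0],[0,0,0.4,0,0,0]],
])

```text
time_s: 4.83
ee_pos: [0.5774, 0.0514, 0.3053]
tool_rot: [0.083, 1.224, 0.035]
force: [0.7, 1.2, -0.3]
finger_gap: 0.0002
```

```bash
python3 -c "
from con import *
con()"
```

```text
t 4.8333 station tcp [0.0205 0.0032 0.3053] force [ 0.7  1.2 -0.3]
toolR in station
 [[ 0.339 -0.022  0.941]
 [ 0.034  0.999  0.011]
 [-0.94   0.028  0.339]]
q [ 0.03 -0.25  1.48  0.    1.56  0.08]
phi 1.325 theta 0.835 handle ahead of tcp along finger 0.0258
```

Run:
```python
from st import *
from workcell import get_image
for n in("scene","side"):
    g=get_image(n); im=g["image"][:,:,::-1]
    c=(290,200) if n=="scene" else (270,170)
    im=cv2.resize(im[c[1]-60:c[1]+60,c[0]-75:c[0]+75],None,fx=5,fy=5,interpolation=cv2.INTER_CUBIC)
    cv2.imwrite(f"pics/{n}5.png",im)
```

```text
(no output)
```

View pics/scene5.png

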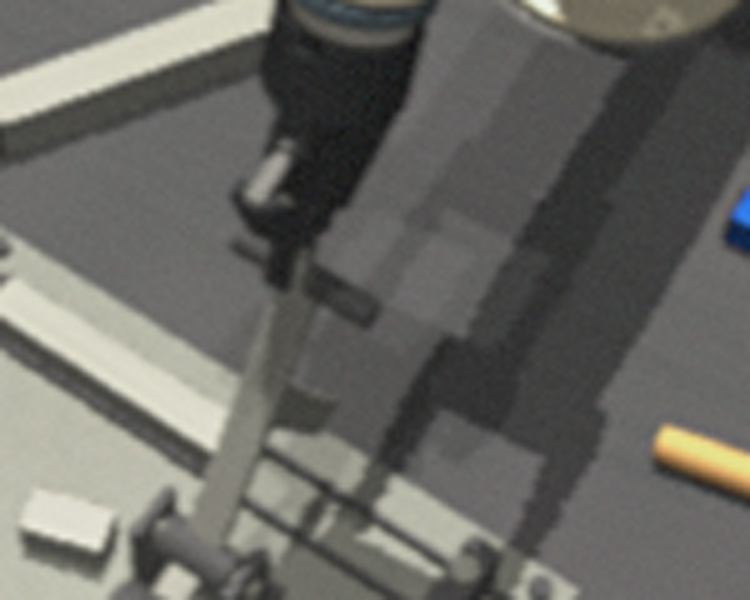

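View pics/side5.png

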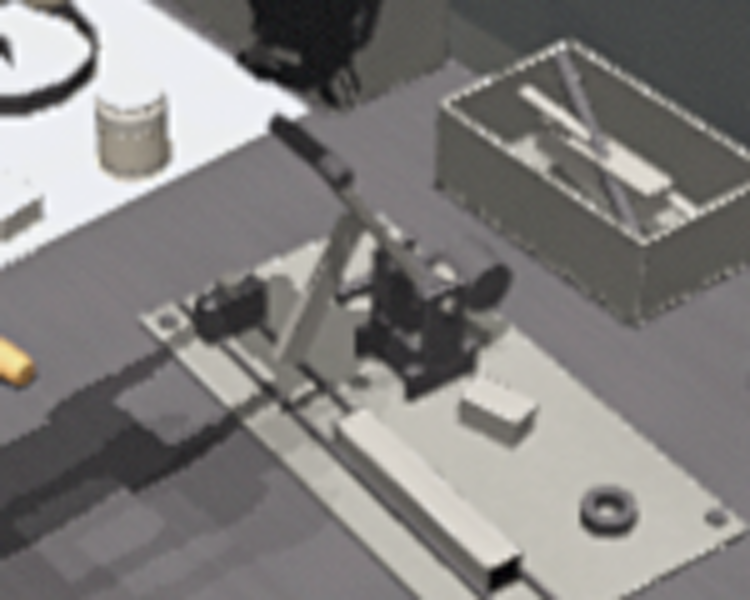

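Call:
arm_command([
  [[-0.4,0,-0.8,0,0,0],[-0.4,0,-0.8,0,0,0],[-0.4,0,-0.8,0,0,0],[-0.4,0,-0.8,0,0,0],[-0.4,0,-0.8,0,0,0],[-0.4,0,-0.8,0,0,0]],
])

```text
time_s: 5.43
ee_pos: [0.4122, 0.0575, 0.3129]
tool_rot: [0.083, 1.242, 0.033]
force: [-0.3, -0.4, -0.0]
finger_gap: -0.0001
```

Run:
```python
from st import *
from workcell import get_image
to([-.13,0,.16])
for n in("scene",):
    g=get_image(n); im=g["image"][:,:,::-1]
    c=(290,200) if n=="scene" else (270,170)
    im=cv2.resize(im[c[1]-60:c[1]+60,c[0]-75:c[0]+75],None,fx=5,fy=5,interpolation=cv2.INTER_CUBIC)
    cv2.imwrite(f"pics/{n}6.png",im)
```

```text
t 5.4333 station tcp [-0.1448 -0.0014  0.3129] force [-0.3 -0.4 -0. ]
toolR in station
 [[ 0.322 -0.02   0.947]
 [ 0.032  0.999  0.01 ]
 [-0.946  0.027  0.322]]
q [ 0.06 -0.67  1.76 -0.01  1.72  0.11]
shift units [ 4.98 -0.1  -1.17]
```

View pics/scene6.png

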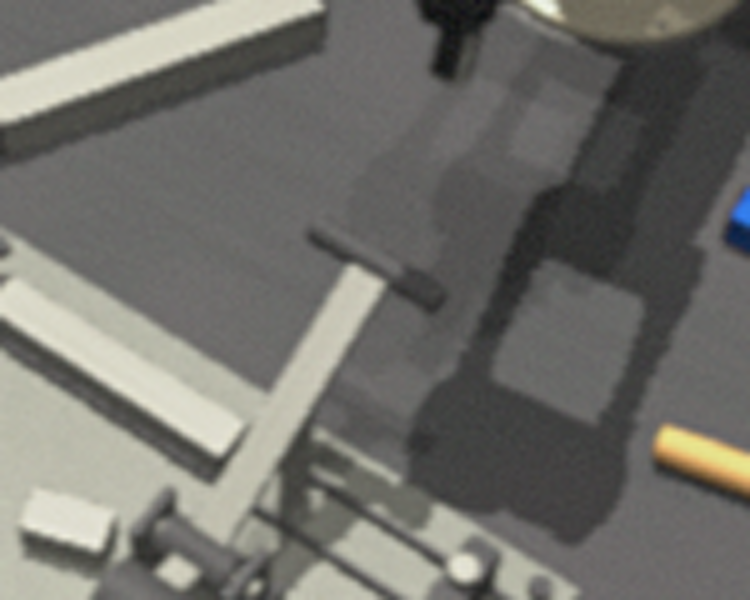

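The finger had gone over the top of the handle and the arm fell back to lowered. The handle is now at zoom pixels (310..440, 230..300). I'll re-engage deeper along the finger.

Call:
arm_command([
  [[0.8,0,-0.2,0,0,0],[0.8,0,-0.2,0,0,0],[0.8,0,-0.2,0,0,0],[0.8,0,-0.2,0,0,0],[0.8,0,-0.2,0,0,0],[0.8,0,-0.2,0,0,0],[0.3,0,0,0,0,0]],
])

```text
time_s: 6.07
ee_pos: [0.4214, 0.0623, 0.1545]
tool_rot: [0.086, 1.226, 0.038]
force: [0.1, -0.0, -0.5]
finger_gap: 0.0002
```

```bash
python3 -c "
from con import *
to([-.094,0,.167])"
```

```text
t 6.0667 station tcp [-0.1359  0.004   0.1545] force [ 0.1 -0.  -0.5]
toolR in station
 [[ 0.336 -0.022  0.942]
 [ 0.035  0.999  0.011]
 [-0.941  0.029  0.336]]
q [ 0.08 -0.74  2.09 -0.01  1.45  0.12]
shift units [ 0.07 -0.15  1.46]
```

Call:
arm_command([
  [[0,-0.05,0.45,0,0,0],[0,-0.05,0.45,0,0,0],[0,0,0.45,0,0,0],[-0.2,0,0.3,0,0,0],[-0.2,0,0.33,0,0,0],[-0.2,0,0.35,0,0,0]],
])

```text
time_s: 6.57
ee_pos: [0.4752, 0.056, 0.186]
tool_rot: [0.09, 1.249, 0.044]
force: [-10.2, -0.0, 3.4]
finger_gap: 0.0002
```

```bash
python3 -c "
from con import *
con()"
```

```text
t 6.5667 station tcp [-0.0818  0.0012  0.186 ] force [-10.2  -0.    3.4]
toolR in station
 [[ 0.315 -0.023  0.949]
 [ 0.034  0.999  0.013]
 [-0.949  0.028  0.315]]
q [ 0.05 -0.54  1.91 -0.    1.46  0.09]
phi 0.604 theta 0.114 handle ahead of tcp along finger -0.0161
```

Call:
arm_command([
  [[-0.25,0,0.3,0,0,0],[-0.22,0,0.33,0,0,0],[-0.2,0,0.34,0,0,0],[-0.17,0,0.35,0,0,0],[-0.15,0,0.36,0,0,0]],
])

```text
time_s: 6.98
ee_pos: [0.5112, 0.0537, 0.23]
tool_rot: [0.094, 1.26, 0.048]
force: [-3.5, 0.3, 1.0]
finger_gap: 0.0001
```

```bash
python3 -c "
from con import *
con()"
```

```text
t 6.9833 station tcp [-0.0457  0.0012  0.23  ] force [-3.5  0.3  1. ]
toolR in station
 [[ 0.304 -0.024  0.952]
 [ 0.035  0.999  0.014]
 [-0.952  0.029  0.304]]
q [ 0.04 -0.42  1.74  0.    1.51  0.08]
phi 0.882 theta 0.392 handle ahead of tcp along finger -0.0128
```

Call:
arm_command([
  [[-0.12,0,0.35,0,0,0],[-0.1,0,0.35,0,0,0],[-0.08,0,0.35,0,0,0],[-0.06,0,0.35,0,0,0],[-0.05,0,0.35,0,0,0],[-0.04,0,0.35,0,0,0]],
])

```text
time_s: 7.48
ee_pos: [0.567, 0.0502, 0.2658]
tool_rot: [0.092, 1.263, 0.047]
force: [-1.6, -0.3, -1.1]
finger_gap: -0.0
```

```bash
python3 -c "
from con import *
con()"
```

```text
t 7.4833 station tcp [0.0102 0.0014 0.2658] force [-1.6 -0.3 -1.1]
toolR in station
 [[ 0.301 -0.024  0.953]
 [ 0.034  0.999  0.015]
 [-0.953  0.028  0.301]]
q [ 0.02 -0.26  1.55  0.01  1.54  0.07]
phi 1.212 theta 0.722 handle ahead of tcp along finger -0.0098
```

Call:
arm_command([
  [[0.02,0,0.35,0,0,0],[0.04,0,0.35,0,0,0],[0.05,0,0.35,0,0,0],[0.07,0,0.35,0,0,0],[0.09,0,0.35,0,0,0],[0.1,0,0.35,0,0,0]],
])

```text
time_s: 7.98
ee_pos: [0.6324, 0.0472, 0.2776]
tool_rot: [0.091, 1.262, 0.046]
force: [-0.3, -0.3, 0.1]
finger_gap: 0.0
```

Run:
```python
from con import *
from workcell import get_image
con()
for n in("scene","side"):
    g=get_image(n); im=g["image"][:,:,::-1]
    c=(290,200) if n=="scene" else (270,170)
    im=cv2.resize(im[c[1]-60:c[1]+60,c[0]-75:c[0]+75],None,fx=5,fy=5,interpolation=cv2.INTER_CUBIC)
    cv2.imwrite(f"pics/{n}7.png",im)
```

```text
t 7.9833 station tcp [0.0756 0.0026 0.2776] force [-0.3 -0.3  0.1]
toolR in station
 [[ 0.302 -0.024  0.953]
 [ 0.034  0.999  0.015]
 [-0.953  0.028  0.303]]
q [ 0.02 -0.08  1.37  0.01  1.54  0.06]
phi 1.544 theta 1.054 handle ahead of tcp along finger -0.0107
```

View pics/scene7.png

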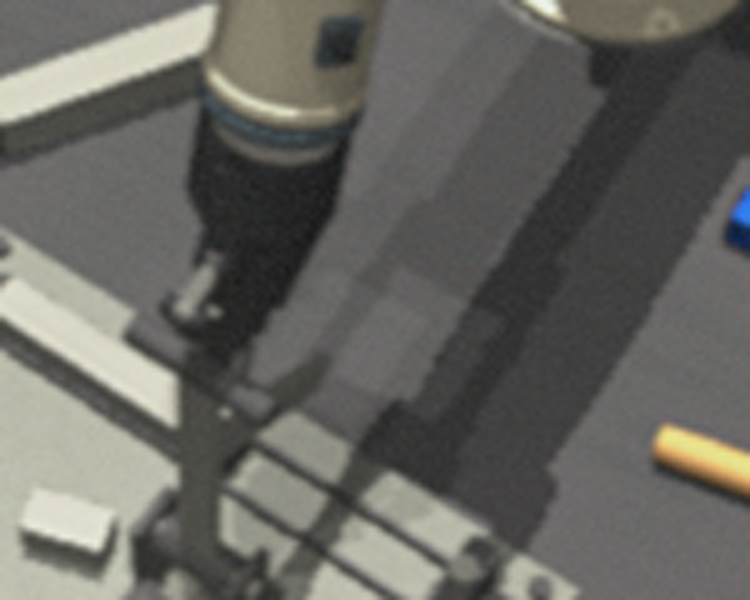

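View pics/side7.png

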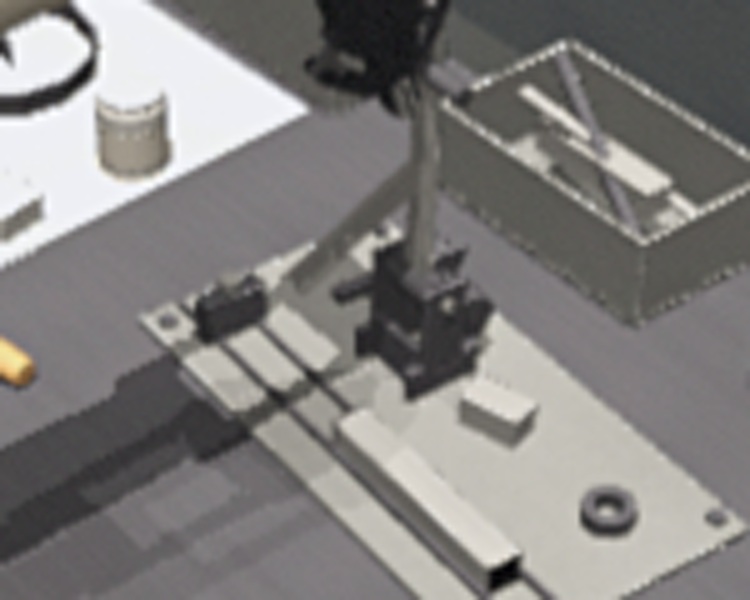

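The arm is nearly vertical, about 1.05 rad and past balance, with the contact force at zero. I'll back away.

Call:
arm_command([
  [[0,0,-0.5,0,0,0],[-0.2,0,-0.8,0,0,0],[-0.4,0,-0.8,0,0.5,0],[-0.5,0,-0.6,0,0.7,0],[-0.5,0,-0.2,0,0.7,0],[0,0,0,0,0.7,0]],
])

```text
time_s: 8.58
ee_pos: [0.5278, 0.051, 0.2988]
tool_rot: [0.899, 1.536, 0.858]
force: [-0.7, 0.4, 1.4]
finger_gap: 0.0002
```

Run:
```python
from con import *
from workcell import get_image
to([0,-.29,.15],tilt(0))
for n in("scene","side"):
    g=get_image(n); im=g["image"][:,:,::-1]
    pickle.dump(g,open(f"{n}8.pkl","wb"))
    c=(255,240) if n=="scene" else (270,190)
    im=cv2.resize(im[c[1]-75:c[1]+75,c[0]-95:c[0]+95],None,fx=4,fy=4,interpolation=cv2.INTER_CUBIC)
    cv2.imwrite(f"pics/{n}8.png",im)
```

```text
t 8.5833 station tcp [-0.029  -0.0004  0.2988] force [-0.7  0.4  1.4]
toolR in station
 [[ 0.021 -0.025  0.999]
 [ 0.028  0.999  0.024]
 [-0.999  0.028  0.022]]
q [ 0.02 -0.1   1.33  0.03  1.89  0.07]
shift units [ 4.71 -9.81  0.62]
rot units [ 0.24  0.21 -0.27]
```

View pics/scene8.png

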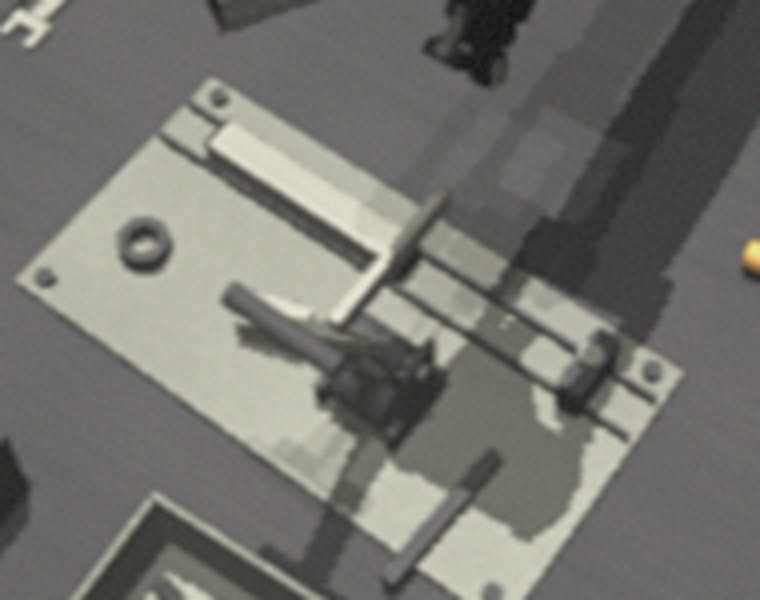

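View pics/side8.png

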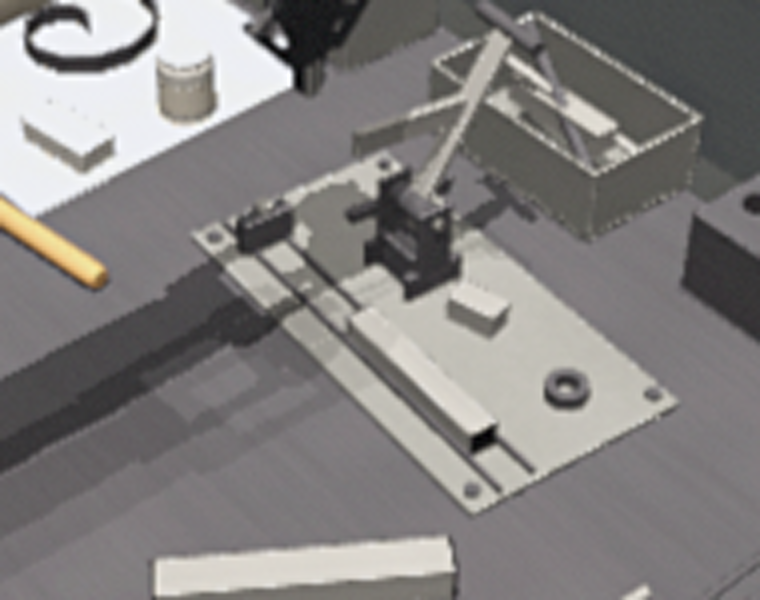

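The arm now leans back on its rear stop (handle upper right in the side view), the channel is open, and the tube is unmoved. Next I'll move behind the tube.

Call:
arm_command([
  [[0.1,-0.95,0.06,0.1,0.1,-0.1],[0.1,-0.95,0.06,0.1,0.1,-0.1],[0.1,-0.95,0.06,0,0,-0.07],[0.2,-0.95,0.06,0,0,0],[0.3,-0.95,0.06,0,0,0],[0.4,-0.95,0.06,0,0,0],[0.4,-0.95,0.06,0,0,0],[0.4,-0.95,0.06,0,0,0],[0.4,-0.95,0.06,0,0,0],[0.4,-0.9,0.06,0,0,0]],
])

```text
time_s: 9.52
ee_pos: [0.5327, -0.2391, 0.2041]
tool_rot: [-0.324, 1.551, -0.375]
force: [-0.2, 1.1, -0.3]
finger_gap: -0.0003
```

```bash
python3 -c "
from con import *
to([0,-.287,.06],tilt(0))"
```

```text
t 9.5167 station tcp [-0.0053 -0.2895  0.2041] force [-0.2  1.1 -0.3]
toolR in station
 [[ 0.019 -0.014  1.   ]
 [-0.006  1.     0.014]
 [-1.    -0.006  0.019]]
q [-0.48  0.03  1.37  0.    1.72 -0.43]
shift units [4.81 0.11 0.09]
rot units [0.13 0.18 0.06]
```

Call:
arm_command([
  [[0.8,0,0.02,0.1,0.1,0.05],[0.8,0,0.02,0,0.1,0],[0.8,0,0.02,0,0,0],[0.8,0,0.02,0,0,0],[0.8,0,0.02,0,0,0],[0.6,0,0,0,0,0]],
])

```text
time_s: 10.02
ee_pos: [0.5338, -0.2477, 0.0589]
tool_rot: [-0.8, 1.556, -0.872]
force: [0.6, -0.2, 0.5]
finger_gap: 0.0001
```

Run:
```python
from con import *
from workcell import get_image
to([0,-.287,.037],tilt(0))
for n in("scene","side"):
    g=get_image(n); im=g["image"][:,:,::-1]
    pickle.dump(g,open(f"{n}9.pkl","wb"))
    c=(235,220) if n=="scene" else (290,220)
    im=cv2.resize(im[c[1]-60:c[1]+60,c[0]-75:c[0]+75],None,fx=5,fy=5,interpolation=cv2.INTER_CUBIC)
    cv2.imwrite(f"pics/{n}9.png",im)
```

```text
t 10.0167 station tcp [-0.0036 -0.298   0.0589] force [ 0.6 -0.2  0.5]
toolR in station
 [[ 0.01   0.007  1.   ]
 [-0.01   1.    -0.007]
 [-1.    -0.01   0.01 ]]
q [-0.49  0.09  1.56 -0.01  1.47 -0.42]
shift units [0.73 0.38 0.11]
rot units [-0.06  0.1   0.1 ]
```

View pics/scene9.png

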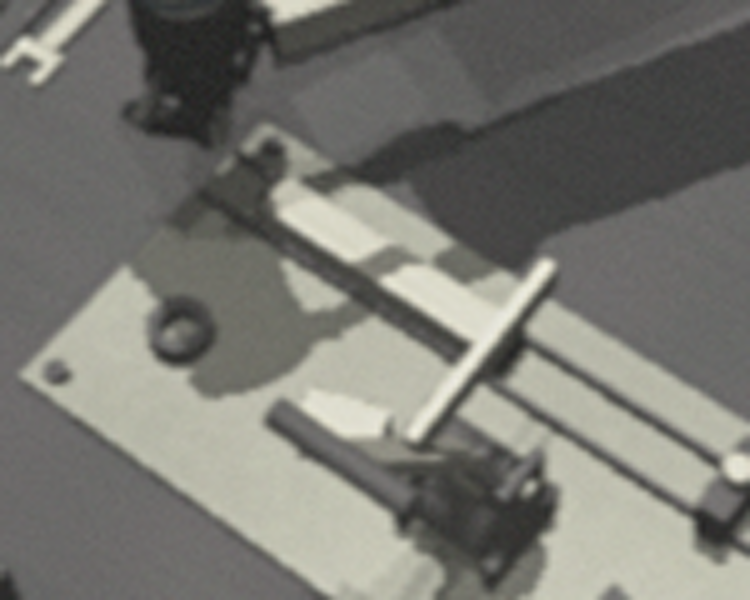

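View pics/side9.png

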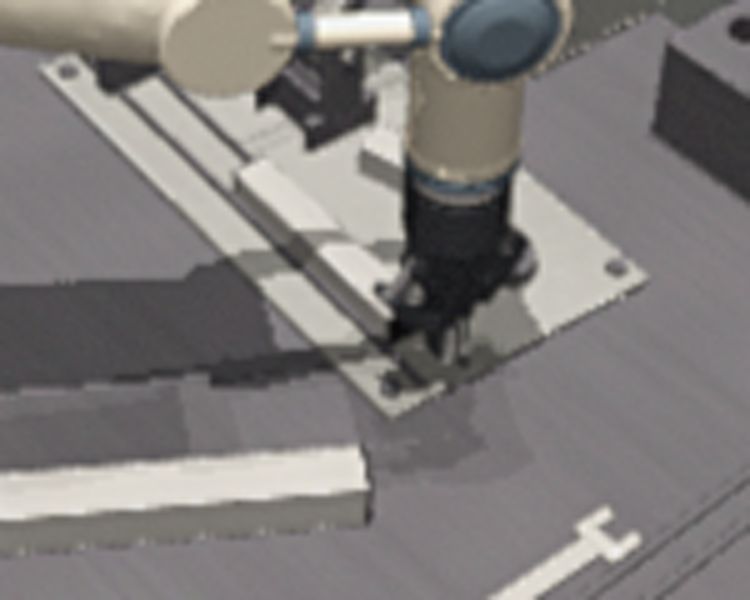

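Call:
arm_command([
  [[0.4,0.05,0.1,0,0.1,0.1],[0.3,0,0,0,0,0],[0.05,0,0,0,0,0]],
])

```text
time_s: 10.37
ee_pos: [0.5359, -0.2457, 0.0366]
tool_rot: [-2.741, 1.57, -2.813]
force: [-0.9, -1.0, -0.2]
finger_gap: 0.0002
```

Run:
```python
from con import *
from workcell import get_image
to([0,-.1,.036],tilt(0))
g=get_image("wrist"); cv2.imwrite("pics/w10.png",g["image"][:,:,::-1])
```

```text
t 10.3667 station tcp [-0.0016 -0.2959  0.0366] force [-0.9 -1.  -0.2]
toolR in station
 [[-0.     0.006  1.   ]
 [-0.     1.    -0.006]
 [-1.    -0.    -0.   ]]
q [-0.49  0.12  1.57 -0.    1.45 -0.42]
shift units [0.02 6.53 0.01]
rot units [-0.06 -0.    0.  ]
```

View pics/w10.png

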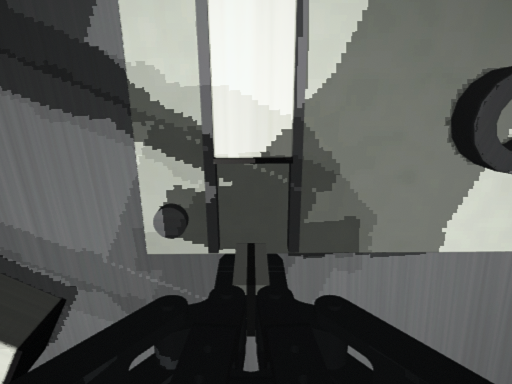

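Call:
arm_command([
  [[0,0.4,0,0,0,0],[0,0.4,0,0,0,0],[0,0.3,0,0,0,0],[0,0.3,0,0,0,0],[0,0.3,0,0,0,0],[0,0.3,0,0,0,0],[0,0.3,0,0,0,0],[0,0.3,0,0,0,0]],
])

```text
time_s: 11.08
ee_pos: [0.5439, -0.1624, 0.0427]
tool_rot: [-0.625, 1.56, -0.697]
force: [0.0, -1.2, -0.4]
finger_gap: 0.0001
```

Run:
```python
from con import *
from workcell import get_image
to([0,-.1,.036],tilt(0))
g=get_image("wrist"); cv2.imwrite("pics/w11.png",g["image"][:,:,::-1])
```

```text
t 11.0833 station tcp [ 0.0009 -0.2123  0.0427] force [ 0.  -1.2 -0.4]
toolR in station
 [[ 0.009  0.007  1.   ]
 [-0.006  1.    -0.007]
 [-1.    -0.006  0.009]]
q [-0.35  0.05  1.63 -0.    1.45 -0.28]
shift units [ 0.2   3.74 -0.06]
rot units [-0.07  0.08  0.06]
```

View pics/w11.png

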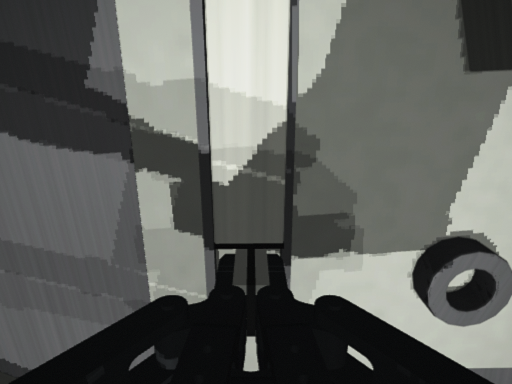

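Call:
arm_command([
  [[0.1,0.33,0,0,0.05,0.05],[0.1,0.33,0,0,0,0],[0.05,0.33,0,0,0,0],[0.05,0.33,0,0,0,0],[0.05,0.33,0,0,0,0],[0.05,0.33,0,0,0,0],[0.04,0.33,0,0,0,0]],
])

```text
time_s: 11.72
ee_pos: [0.5508, -0.0893, 0.0314]
tool_rot: [-0.645, 1.561, -0.719]
force: [-0.7, -4.8, 2.6]
finger_gap: 0.0003
```

Run:
```python
from con import *
from workcell import get_image
to([0,-.095,.036],tilt(0))
for n in("wrist","scene"):
    g=get_image(n); im=g["image"][:,:,::-1]
    if n=="scene": im=cv2.resize(im[175:295,200:350],None,fx=5,fy=5,interpolation=cv2.INTER_CUBIC)
    cv2.imwrite(f"pics/{n}12.png",im)
```

```text
t 11.7167 station tcp [ 0.003  -0.1389  0.0314] force [-0.7 -4.8  2.6]
toolR in station
 [[ 0.008  0.008  1.   ]
 [-0.006  1.    -0.008]
 [-1.    -0.006  0.008]]
q [-0.22  0.04  1.67 -0.    1.43 -0.14]
shift units [-0.16  1.46 -0.11]
rot units [-0.08  0.08  0.06]
```

View pics/wrist12.png

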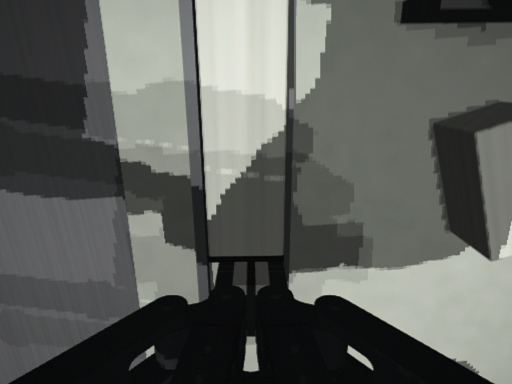

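View pics/scene12.png

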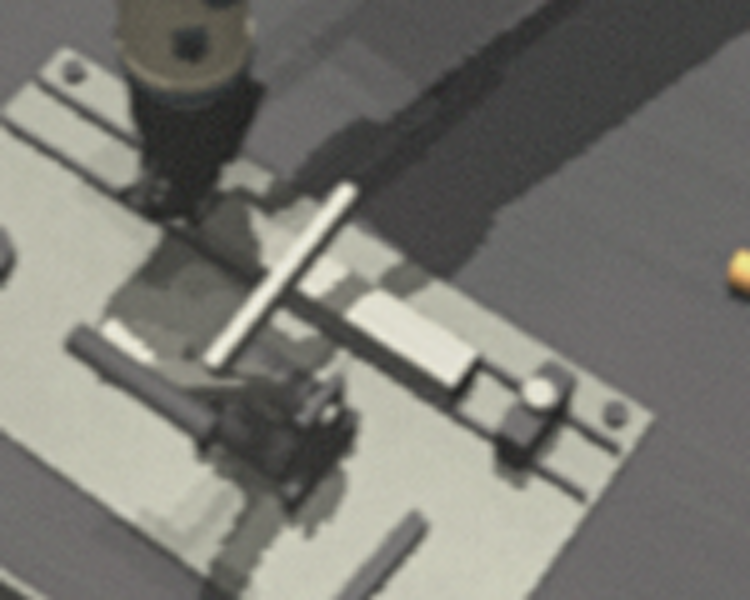

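Call:
arm_command([
  [[-0.12,0.2,-0.05,0,0,0],[-0.05,0.3,-0.03,0,0,0],[0,0.3,-0.02,0,0,0],[0,0.25,0,0,0,0]],
])

```text
time_s: 12.15
ee_pos: [0.5485, -0.0537, 0.0342]
tool_rot: [-0.681, 1.566, -0.754]
force: [-0.9, -2.6, 0.1]
finger_gap: -0.0
```

Run:
```python
from con import *
from workcell import get_image
state()
for n in("scene",):
    g=get_image(n); im=g["image"][:,:,::-1]; pickle.dump(g,open("s13.pkl","wb"))
    if n=="scene": im=cv2.resize(im[215:290,260:350],None,fx=8,fy=8,interpolation=cv2.INTER_CUBIC)
    cv2.imwrite(f"pics/{n}13.png",im)
```

```text
t 12.15 station tcp [-0.0016 -0.1034  0.0342] force [-0.9 -2.6  0.1]
toolR in station
 [[ 0.004  0.008  1.   ]
 [-0.003  1.    -0.007]
 [-1.    -0.003  0.004]]
q [-0.16  0.02  1.68 -0.    1.44 -0.08]
```

View pics/scene13.png

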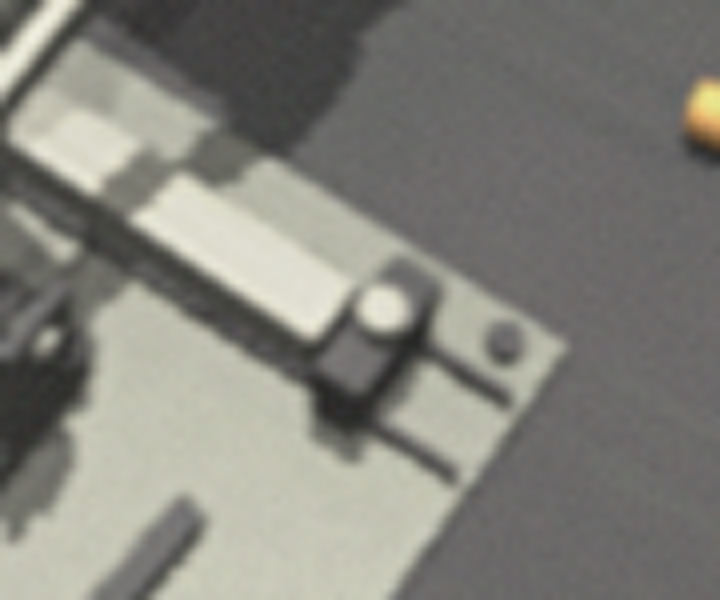

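Call:
arm_command([
  [[0,0.12,0,0,0,0],[0,0.12,0,0,0,0]],
])

```text
time_s: 12.37
ee_pos: [0.5492, -0.0488, 0.0344]
tool_rot: [-1.205, 1.558, -1.277]
force: [-0.9, -25.6, -1.0]
finger_gap: 0.0002
```

Call:
arm_command([
  [[0,0.12,0,0,0,0],[0,0.12,0,0,0,0]],
])

```text
time_s: 12.53
ee_pos: [0.5497, -0.049, 0.0345]
tool_rot: [-1.355, 1.543, -1.431]
force: [-0.6, -14.4, -0.9]
finger_gap: 0.0001
```

Force rose to about 25 N and motion stopped, so the tube is against the stop. I'll back off and check.

Call:
arm_command([
  [[0,0,0,0,0,0],[0,0.05,0,0,0,0],[0,0,0,0,0,0],[-0.03,-0.4,0,0,0,0],[-0.05,-0.6,0,0,0,0],[-0.3,-0.6,0,0,0,0],[-0.8,-0.3,0,0,0,0],[-0.8,0,0,0,0,0],[-0.8,0,0,0,0,0],[-0.8,0,0,0,0,0],[0,0,0,0,0,0]],
])

```text
time_s: 13.45
ee_pos: [0.5429, -0.1041, 0.145]
tool_rot: [-1.591, 1.551, -1.664]
force: [0.9, 0.6, 2.2]
finger_gap: -0.0002
```

Run:
```python
from ang import *
state()
for n in("scene","side","wrist"):
    g=get_image(n); im=g["image"][:,:,::-1]; pickle.dump(g,open(f"{n}14.pkl","wb"))
    if n=="scene": im=cv2.resize(im[175:300,200:350],None,fx=5,fy=4.8,interpolation=cv2.INTER_CUBIC)
    if n=="side": im=cv2.resize(im[110:250,190:360],None,fx=4,fy=4,interpolation=cv2.INTER_CUBIC)
    cv2.imwrite(f"pics/{n}14.png",im)
```

```text
t 13.45 station tcp [-0.0039 -0.1542  0.145 ] force [0.9 0.6 2.2]
toolR in station
 [[-0.001  0.008  1.   ]
 [-0.02   1.    -0.008]
 [-1.    -0.02  -0.   ]]
q [-0.24 -0.03  1.54 -0.02  1.64 -0.17]
```

View pics/scene14.png

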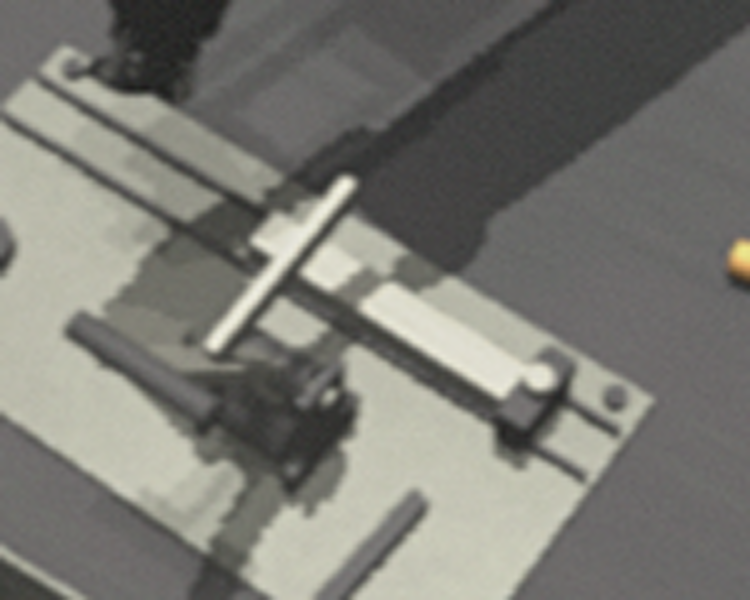

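View pics/side14.png

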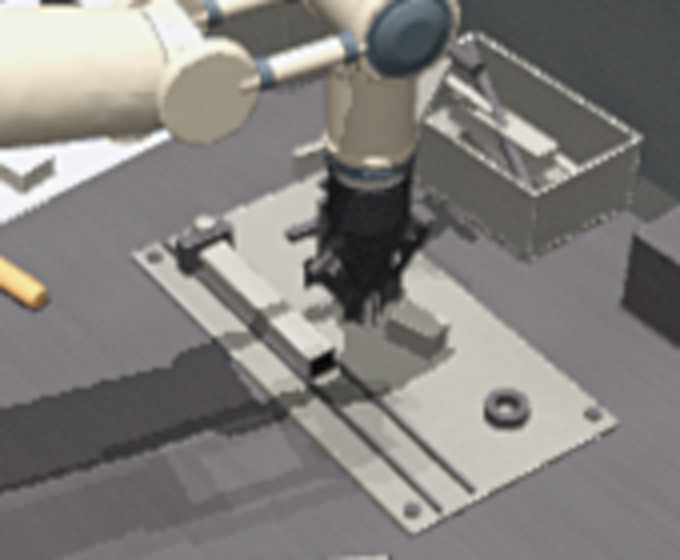

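View pics/wrist14.png

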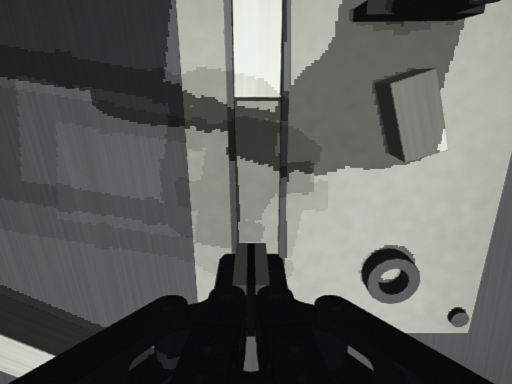

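The tube is touching the end stop and lies straight, the arm is still leaning back, and the offcut and collar are in place. I'll lift farther clear and run a numeric check.

Call:
arm_command([
  [[-0.9,-0.5,-0.3,0,0,0],[-0.9,-0.5,-0.3,0,0,0],[-0.9,-0.5,-0.3,0,0,0],[-0.5,-0.5,-0.3,0,0,0],[0,0,0,0,0,0],[0,0,0,0,0,0],[0,0,0,0,0,0]],
])

```text
time_s: 14.18
ee_pos: [0.4968, -0.1583, 0.2239]
tool_rot: [-2.843, 1.537, -2.911]
force: [-0.3, 0.1, 0.4]
finger_gap: -0.0003
```

Run:
```python
from ang import *
x,y,th=np.load("st.npy");c,n=np.cos(th),np.sin(th);R=np.array([[c,-n],[n,c]])
g=pickle.load(open("wrist14.pkl","rb")); print("rear top edge y",((plane(g,[[240,99],[278,99]],.038)[:,:2]-[x,y])@R).round(4))
state()
for nm in("scene","side"):
    g=get_image(nm); im=g["image"][:,:,::-1]
    cv2.imwrite(f"pics/{nm}15.png",im if nm=="scene" else cv2.resize(im[110:250,190:360],None,fx=4,fy=4,interpolation=cv2.INTER_CUBIC))
    pickle.dump(g,open(f"{nm}15.pkl","wb"))
    if nm=="scene": cv2.imwrite("pics/sz15.png",cv2.resize(im[225:285,265:345],None,fx=9,fy=9,interpolation=cv2.INTER_CUBIC))
```

```text
rear top edge y [[-0.0112 -0.0875]
 [ 0.0133 -0.0877]]
t 14.1833 station tcp [-0.0464 -0.2112  0.2239] force [-0.3  0.1  0.4]
toolR in station
 [[-0.032  0.003  0.999]
 [-0.01   1.    -0.003]
 [-0.999 -0.01  -0.032]]
q [-0.36 -0.1   1.46 -0.02  1.81 -0.3 ]
```

View pics/scene15.png

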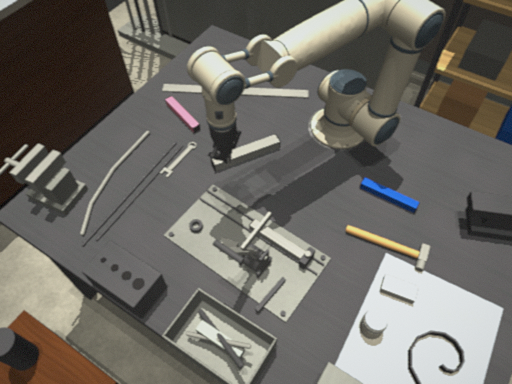

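View pics/side15.png

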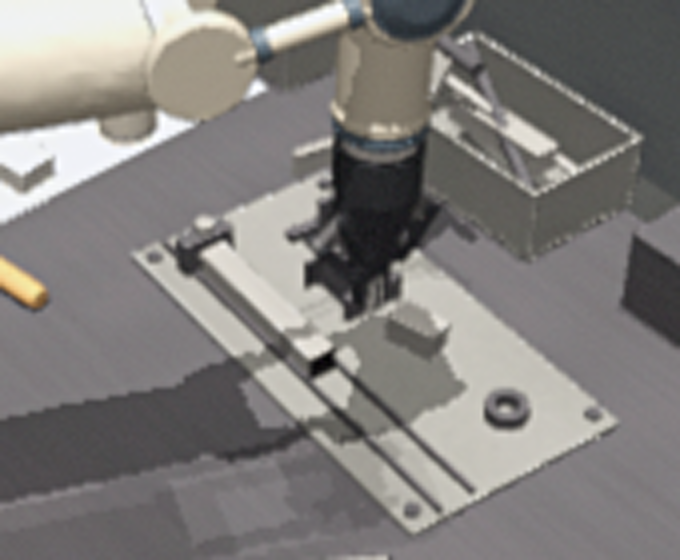

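View pics/sz15.png

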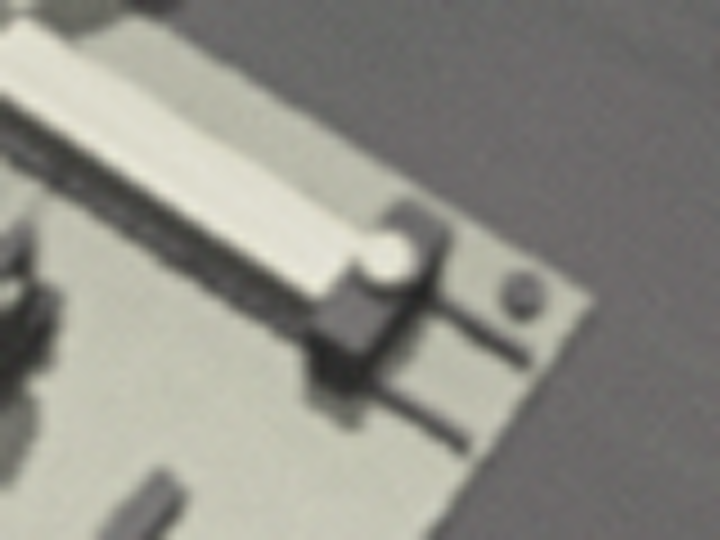

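Run:
```python
from ang import *
x,y,th=np.load("st.npy");c,n=np.cos(th),np.sin(th);R=np.array([[c,-n],[n,c]])
def prof(g,xs,ys,z):
    gray=cv2.cvtColor(g["image"],cv2.COLOR_RGB2GRAY).astype(np.float32);o=[]
    for xx in xs:
        P=np.c_[np.c_[np.full(len(ys),xx),ys]@R.T+[x,y],np.full(len(ys),z)];q=proj(g,P).astype(np.float32)
        o.append(cv2.remap(gray,q[:,0][None],q[:,1][None],1)[0])
    return np.mean(o,0)
ys=np.arange(.09,.146,.002)
a=pickle.load(open("im0.pkl","rb"))["scene"];b=pickle.load(open("scene15.pkl","rb"))
print((ys*1000).astype(int))
print("before block z42",prof(a,[.019,.023,.027],ys,.042).astype(int))
print("after  block z42",prof(b,[.019,.023,.027],ys,.042).astype(int))
print("after  tube z38",prof(b,[-.004,0,.004,.008],ys,.038).astype(int))
yr=np.arange(-.056,-.03,.002)
print((yr*1000).astype(int)); print("before tube front z38",prof(a,[0,.004,.008],yr,.038).astype(int))
```

```text
[ 90  92  94  96  98 100 102 104 106 108 110 112 114 116 118 120 122 124
 126 128 130 132 134 136 138 140 142 144]
before block z42 [176 178 177 178 179 179 178 178 176 172 160 137 119 106 100  98  98  97
  99  98  94  81  64  52  56  73  91 109]
after  block z42 [ 84  84  85  86  85  86  85  86  87  88  89  94  97 101 101 100  99  98
  99  99  94  81  64  51  56  73  92 110]
after  tube z38 [221 221 221 221 222 222 222 224 221 207 177 145 127 124 125 124 118 109
  99  91  82  70  55  48  55  72  92 117]
[-56 -54 -52 -49 -47 -45 -43 -41 -39 -37 -35 -33 -31]
before tube front z38 [221 222 217 199 161 120 113 136 167 186 190 190 190]
```

```bash
python3 -c "
from workcell import manip
print(manip.observe()['force']); print(manip.sign_off())"
```

```text
[-0.06239891  0.63673969 -0.4809874 ]
the job is handed in; nothing more can be done
None
```

The stop arm is up on its rear stop, and the tube is pushed home against the end stop. I handed the job in at about 14 s of the 59 s allowed.

- **Stop arm:** My first push went over the top of the handle, and the arm fell back to lowered. I re-engaged with the handle farther up the finger and pushed it to about 1.05 rad, past balance. It then went over by itself, and the last pictures show it still leaning back. I judged this from the pictures and did not measure its final angle.
- **Tube:** I pushed it with shut fingers on its rear face until motion stopped, with the force at 25 N and then 14 N. I then backed off and lifted clear; the force reading after that was about zero.
- **Last checks:** In the scene image the tube's front edge is at y ≈ 0.111 m and the stop face, measured before pushing, at about 0.112 m. The tube looked straight and flat, and the other things looked unmoved.
- **One disagreement:** My first rough hand reading put the stop face at 0.116 m. The intensity profile and the force stop both support about 0.112 m.

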